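Set the cap clearance on a valve manifold

TASK

Reset the turn counter by pressing its round key and then its square key fully down, one at a time, leaving the bar key alone. Then screw the knurled cap, already started on its thread on the valve manifold, clockwise until it bottoms out, back it off a quarter turn, and keep it gripped between the fingers: the program finishes while still holding the cap still at that setting. Leave the other things on the bench where they are.

Things in the scene. Friction and masses are not known exactly. Their poses are not given: they have to be found in the camera images.
- manifold: aluminium valve manifold, 70 (x) x 150 (y) mm, top face 60 mm above the table, on a dark foot, fixed to the bench. Origin: table level under its centre; x, y along its sides. On its top, at y = +40 mm, stands the port with the knurled cap (a 34 mm brass seat 6 mm high, on which the cap bottoms out); at y = -45 mm is a low dark hexagonal plug, 11 mm high, which is no part of the job
- cap: round knurled steel cap on its thread, vertical axis, 40 mm diameter, 30 mm high, with a raised dark rib on its top as an index along its own +x. Origin: centre of its underside, 66 mm above the table when bottomed out; z up. Right-hand thread: turning clockwise seen from above tightens it and lowers it 1 mm per radian.
- cap_grip (a point): point on the cap's axis, 22 mm above its underside (8 mm below its top); moves with the cap. With the TCP here, 19 mm fingertips stay clear of the manifold
- cap_thread (a joint): angle of the cap on its thread, rad: 0 = bottomed out on its seat, growing as it is unscrewed (counter-clockwise from above); a quarter turn is 1.571. The cap begins already started on the thread, 2.1 to 3.6 rad short of bottoming out; thread friction is about 0.06 N m, it stays where it is left, and the stop is hard
- counter: turn counter, a white box 90 (x) x 160 (y) mm, 40 mm high, fixed to the bench, with three white spring keys in a row along its y, 50 mm apart and 12 mm to its -x side of centre; which key stands in which place changes. Origin: table level under its centre
- key_round_top (a point): centre of the top of the round key, 31 mm diameter; all three tops stand 58 mm above the table when up and 52 mm when pressed down
- key_square_top (a point): centre of the top of the square key, 26 x 26 mm
- key_bar_top (a point): centre of the top of the narrow bar key, 12 x 34 mm; not to be pressed
- key_round (a joint): travel of the round key, m: 0 up, 0.006 fully down; the spring takes 1.5 N to start and 5 N at the bottom and returns it when released
- key_square (a joint): travel of the square key, the same
- key_bar (a joint): travel of the bar key, the same
- tape: roll of paper tape lying flat, 84 mm across, 35 mm high; bystander, loose, origin at the centre of its underside
- casting: small aluminium casting, 44 mm foot with a side lug, 34 mm high; bystander, loose, origin at the centre of its underside
- screwdriver: screwdriver lying flat along its x, handle to -x; bystander, loose, origin at its origin on the table
- bin_black: open black bin 130 x 100 x 70 mm high; bystander, loose, origin at the centre of its underside
- tray: clear tray 160 x 180 x 35 mm high with brass bushes; bystander, loose, origin at the centre of its underside
- file_block: wooden block 80 x 100 x 55 mm with upright files up to 131 mm high; bystander, loose, origin at the centre of its underside
- bin_blue: open blue bin 110 x 200 x 80 mm high; bystander, loose, origin at the centre of its underside
Things that resemble listed ones, but are neither listed nor needed, are in the scene too. Of the things like the manifold, leave any that is turquoise; of the rest the larger one is meant.

How it is judged (in metres and radians):
On the way, in this order (a step that is already met when the one before it is completed fails the run):
1. the round key is pressed down, the square key up (value of joint key_round above 0.004 m and value of joint key_square below 0.002 m), for 0.05 s.
2. then the square key is pressed down, the round key up again (value of joint key_square above 0.004 m and value of joint key_round below 0.002 m), for 0.05 s.
3. the cap is screwed on until it bottoms out (value of joint cap_thread below 0.07 rad), for 0.1 s.
At the end, for the whole second after the job is handed in: After bottoming out (within 0.07 rad of the stop), the cap stands still, backed off a quarter turn from its stop within 0.26 rad (15 degrees), gripped by the fingers with more than 4 N with the TCP within 30 mm of the cap's grip point; all keys are up; no bystander has moved more than 30 mm (value of joint cap_thread between 1.311 and 1.831 rad and velocity of joint cap_thread between -0.1 and 0.1 rad/s and contact force between the fingers and cap above 4 N and distance between the grasp point and cap_grip below 0.03 m and value of joint each of key_round, key_square, key_bar below 0.002 m and distance of each of tape, casting, screwdriver, bin_black, tray, file_block, bin_blue from where it was at the start of the episode below 0.03 m); the arm keeps its last pose, push and grip.
It fails at once if the bar key is pressed (value of joint key_bar above 0.003 m).
It fails at once if two keys are down together (value of joint each of key_round, key_square above 0.003 m).
It fails at once if a bystander is moved more than 30 mm (distance of any of tape, casting, screwdriver, bin_black, tray, file_block, bin_blue from where it was at the start of the episode above 0.03 m).
It also fails if it takes over 67 s, if anything falls off the work surface, if the arm or the gripper's body presses on something with over 40 N, if the wrist force passes 120 N, or if a joint passes its speed limit or range.

ROBOT

A 7-joint arm with a two-finger parallel gripper is mounted at the origin on the work surface. World frame = base frame: x ahead of the robot, y to its left, z up, the work surface at z = 0. Lengths are in m, angles in degrees, forces in N, time in s.
With the tool pointing down it reaches from about 0.425 to 0.95 m from the base axis. Payload 4.7 kg.
Tool frame: the origin (TCP) lies between the finger pads, 19 mm behind the fingertips; this is the grasp point; z points along the fingers, y is the line along which they close (so a half turn about z gives the same grasp; the last joint's range is limited). The gripper opens to 87 mm and grips with 3 to 60 N. Pads are 19 mm wide; open, the fingers measure 117 mm over their backs; the gripper's body (75 mm by 190 mm) begins 51 mm behind the grasp point.
Start: joints at [72.027, 26.849, -2.785, 87.806, 1.381, 65.374, -4.715], TCP at [0.19, -0.648, 0.241] pointing down, gripper open.
Joint ranges: [-148.3, 148.3], [-19.14, 114.17], [-79.39, 73.82], [5.75, 140.21], [-59.74, 239.74], [12.07, 113.84], [-152.46, 152.46]. Speed limits (degrees/s): [147.25, 147.25, 180, 180, 180, 180, 180].

INTERFACE

Orientations are given as [roll, pitch, yaw] about the fixed x, y, z axes, in that order (R = Rz(yaw) Ry(pitch) Rx(roll)).
In Python, from rig import arm, snapshot gives the robot as it stands.
- The arm moves only by the tool play_rows, never from a script. Its argument "rows" is a list of rows, each a list of 7 numbers: the turn, a rotation vector about the tool's x, y, z in parts of the range, where 1.0 means 4 rad, then the shift along the tool's x, y, z in parts of the range, where 1.0 means 75 cm, then the closure, from -1 (fully open) to 1 (shut). In form: [[ax, ay, az, tx, ty, tz, hand], ...]. A call has exactly 10 rows; each row is the pose to reach, as a shift and turn from the pose commanded when the call began, along the tool's axes at that moment; what a row does not reach only later rows make up. A row lasts 1/10 s, in which the tool goes at most 50 mm and 8.59 degrees, less where a joint would pass 70% of its speed; a pose out of reach is approached as far as the arm can. Shift and turn numbers lie between -1 and 1, and a call with a number outside is refused. A call with a gripper value outside its range is refused whole. The fingers move at their own pace and stop on an object; the grip force is fixed at half the most. Time passes only in rows, so rows that repeat a pose let the fingers close, or fill a call up. It gives the time, the measured TCP pose, the force, the opening and the grip force at its end, in the units of the state.
- arm.get_obs(): the state, without advancing time (a new reading comes with each control period).
- snapshot(name): name is "scene" or "top"; returns a dict with "img" (420x560x3 uint8, blue, green, red), "fx", "fy", "cx", "cy" (pixels), "rvec" (rotation vector, rad) and "tvec" (3), from world to camera coordinates, as OpenCV has them. Camera axes: x right, y down, z forward; pixel columns grow to the right and rows downward; lengths in m; the calibration is good to about 2 mm. A picture is of the moment at which its call begins. There is no depth.
- arm.close_job(): hands the job in; it is judged then, once.
The state is a dict: "clock": time; "joint_positions": joint angles; "joint_vel": joint speeds; "tau": joint torques, N m; "tool_pos": TCP position; "tcp_rot": TCP orientation; "ft_force": force on the tool from outside, world axes, zero at the start; "wrist_torque": the same for the moment, N m; "gripper_width": opening from 0.0 (shut) to 1.0 (fully open); "grasp_force": force on a finger pad.
Only numpy, scipy, OpenCV 4.12 (cv2) and the standard library are available. Lean on these libraries where they do the work, as an engineer would, in place of code of your own. Each camera call takes 0.05 s, during which the arm holds its last target. There are 200 camera calls.

## Working session

There is one attempt and no reset: what is moved stays moved. The work goes in short steps, Python scripts to look and compute and a tool call to move; the robot and the scene stay as the last step left them, time stands still between calls to the robot, and variables do not carry over. Pictures are saved under pics/ and viewed, at most 10 in all, crops included, and the job is handed in when it is done.

Besides the shell and the picture viewer there is one more tool, called after ">>>" in YAML: its name, and indented under it one key for each argument. play_rows: Moves the arm, as the interface text tells. Its arguments: {"type":"object","properties":{"rows":{"type":"array"}},"required":["rows"]}

```bash
mkdir -p pics; ls; cat > h.py <<'E'
import numpy as np, cv2, pickle
from rig import arm, snapshot
def load(n): return pickle.load(open(f'pics/{n}.pkl','rb'))
def take(n,f):
    s=snapshot(n); pickle.dump(s,open(f'pics/{f}.pkl','wb')); cv2.imwrite(f'pics/{f}.png',s['img']); return s
def ray(s,u,v,z):
    R=cv2.Rodrigues(np.array(s['rvec'],float))[0]; t=np.array(s['tvec'],float).ravel()
    c=-R.T@t; d=R.T@np.array([(u-s['cx'])/s['fx'],(v-s['cy'])/s['fy'],1]); return (c+d*(z-c[2])/d[2])
def proj(s,p):
    R=cv2.Rodrigues(np.array(s['rvec'],float))[0]; q=R@np.array(p,float)+np.array(s['tvec'],float).ravel()
    return s['fx']*q[0]/q[2]+s['cx'], s['fy']*q[1]/q[2]+s['cy']
E
python3 -c "
from h import *
take('scene','s0');take('top','t0');o=arm.get_obs();print(o['clock'],o['tool_pos'],o['tcp_rot'],o['gripper_width'])"
```

```text
pics
0.1 [ 0.18951162 -0.64731789  0.24028729] [-1.79898130e+02  3.23141140e-03  1.63187353e+01] 0.9993184299174106
```

View pics/t0.png

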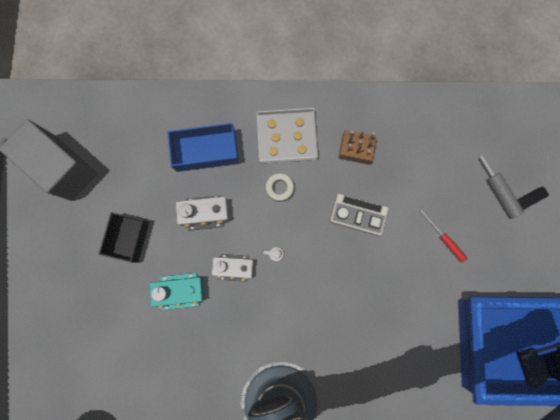

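View pics/s0.png

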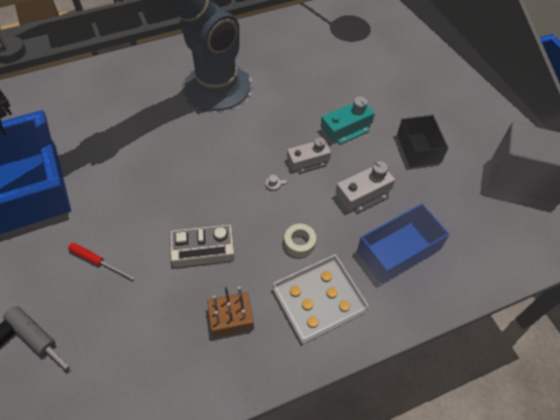

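Top view, manifold-like things: turquoise at (176,292), which is excluded; a small grey one at (233,267); and a larger grey one at (202,212). The larger grey one fits, with its cap near (187,210). The counter is at (360,215), with keys at about (343,213) round, (360,217) bar and (376,222) square. I'll confirm both in one enlarged crop.

```bash
python3 - <<'E'
from h import *
t=load('t0');s=load('s0')
def crop(im,u,v,w,h,k=5): return cv2.resize(im[v-h:v+h,u-w:u+w],None,fx=k,fy=k,interpolation=cv2.INTER_CUBIC)
A=np.hstack([crop(t['img'],206,235,40,30),crop(t['img'],360,215,40,30)])
B=np.hstack([crop(s['img'],360,178,40,30),crop(s['img'],202,245,40,30)])
cv2.imwrite('pics/crop.png',np.vstack([A,B]))
for n,p in dict(round=(343,213),bar=(360,217.5),sq=(376,222)).items(): print(n,ray(t,*p,.058))
for n,p in dict(round=(220,234),bar=(201,236),sq=(181,238)).items(): print(n,'s',ray(s,*p,.058))
print('cap',ray(t,187,210,.098),ray(s,379,169,.098))
print(t['fx'],t['tvec'])
E
```

```text
round [ 0.55669512 -0.18178998  0.058     ]
bar [ 0.54375124 -0.23223175  0.058     ]
sq [ 0.53082393 -0.27951064  0.058     ]
round s [ 0.56594803 -0.18167128  0.058     ]
bar s [ 0.55295894 -0.2284417   0.058     ]
sq s [ 0.5390748  -0.27728033  0.058     ]
cap [0.55509623 0.27669115 0.098     ] [0.56179095 0.27692042 0.098     ]
459.8898759846296 [4.45826087e-04 5.85414875e-01 1.34933448e+00]
```

View pics/crop.png

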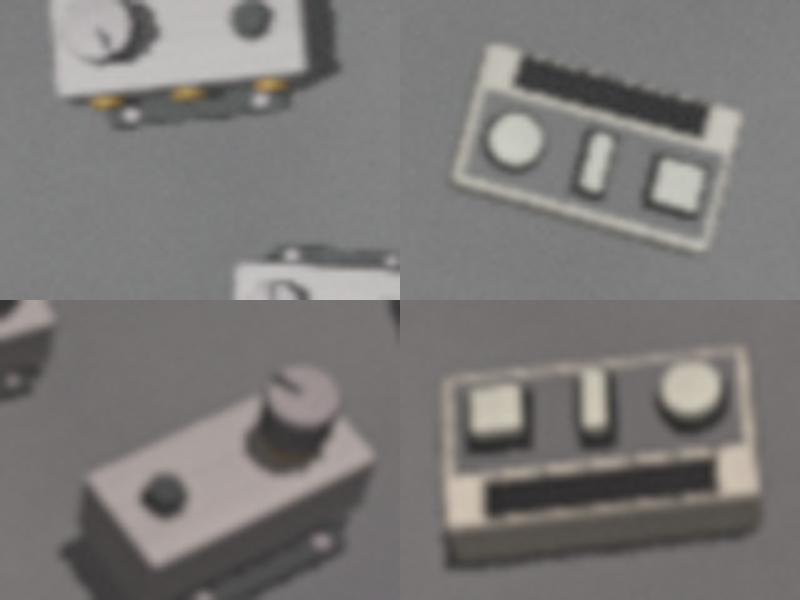

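The crop confirms the large grey manifold, its cap with a dark rib and the plug at its other end. It also shows the counter's keys in the order round, bar, square. I'll refine the centres by contours and work out the first move.

```bash
cat >> h.py <<'E'
from scipy.spatial.transform import Rotation as Ro
def st():
    o=arm.get_obs(); print('t%.1f'%o['clock'],'p',np.round(o['tool_pos'],4),'rpy',np.round(o['tcp_rot'],1),'F',np.round(o['ft_force'],1),'T',np.round(o['wrist_torque'],2),'w %.3f g %.1f'%(o['gripper_width'],o['grasp_force']),'q',np.round(o['joint_positions'],0)); return o
def go(o,p,yaw=None):
    R=Ro.from_euler('xyz',o['tcp_rot'],degrees=True); d=R.inv().apply(np.array(p)-o['tool_pos'])*100
    print('shift cm',np.round(d,2),'az',None if yaw is None else np.round(np.radians(o['tcp_rot'][2]-yaw),3))
E
python3 - <<'E'
from h import *
for n,b in (('t0',(325,190,395,242)),('s0',(165,220,240,270))):
    s=load(n);x0,y0,x1,y1=b;im=cv2.cvtColor(s['img'][y0:y1,x0:x1],cv2.COLOR_BGR2GRAY)
    im=cv2.resize(im,None,fx=4,fy=4,interpolation=cv2.INTER_CUBIC)
    for th in (160,175):
        c,_=cv2.findContours((im>th).astype('uint8'),cv2.RETR_LIST,cv2.CHAIN_APPROX_NONE)
        for k in c:
            a=cv2.contourArea(k)/16
            if 25<a<260:
                m=cv2.moments(k);u=m['m10']/m['m00']/4+x0;v=m['m01']/m['m00']/4+y0
                print(n,th,round(a),round(u,1),round(v,1),np.round(ray(s,u,v,.058),4))
t=load('t0');s=load('s0')
g=cv2.resize(t['img'][195:230,170:235],None,fx=6,fy=6,interpolation=cv2.INTER_CUBIC)
h=cv2.resize(s['img'][155:215,330:405],None,fx=6,fy=6,interpolation=cv2.INTER_CUBIC)
h=h[:, :390]; 
for im,sn,(x0,y0) in ((g,t,(170,195)),(cv2.resize(s['img'][155:200,360:400],None,fx=6,fy=6,interpolation=cv2.INTER_CUBIC),s,(360,155))):
    gr=cv2.medianBlur(cv2.cvtColor(im,cv2.COLOR_BGR2GRAY),5)
    c=cv2.HoughCircles(gr,cv2.HOUGH_GRADIENT,1,30,param1=60,param2=12,minRadius=30,maxRadius=50)
    for q in c[0][:4]: print('circ',np.round(q/6+[x0,y0,0],1),np.round(ray(sn,q[0]/6+x0,q[1]/6+y0,.0985),4))
cv2.imwrite('pics/cap.png',cv2.resize(np.hstack([t['img'][195:230,170:210],s['img'][160:195,360:400]]),None,fx=8,fy=8,interpolation=cv2.INTER_CUBIC))
o=st();go(o,[.558,-.182,.12],None)
E
```

```text
t0 160 62 375.7 221.9 [ 0.5312 -0.2786  0.058 ]
t0 160 32 359.3 217.3 [ 0.5443 -0.2303  0.058 ]
t0 160 70 343.1 212.7 [ 0.5576 -0.1821  0.058 ]
t0 160 62 382.2 211.3 [ 0.5631 -0.2986  0.058 ]
t0 160 132 347.0 213.4 [ 0.5556 -0.1936  0.058 ]
t0 175 52 375.7 221.8 [ 0.5313 -0.2785  0.058 ]
t0 175 60 343.0 212.7 [ 0.5575 -0.1819  0.058 ]
t0 175 38 384.2 211.1 [ 0.5637 -0.3045  0.058 ]
t0 175 37 339.7 198.7 [ 0.6    -0.1723  0.058 ]
s0 160 61 174.7 254.8 [ 0.5793 -0.3059  0.058 ]
s0 160 63 229.6 248.5 [ 0.6149 -0.1733  0.058 ]
s0 160 66 181.1 236.6 [ 0.5351 -0.2758  0.058 ]
s0 160 36 200.6 234.3 [ 0.5479 -0.2278  0.058 ]
s0 160 79 220.1 232.2 [ 0.5611 -0.1796  0.058 ]
s0 175 46 174.7 254.9 [ 0.5794 -0.306   0.058 ]
s0 175 45 229.4 248.9 [ 0.616  -0.1742  0.058 ]
s0 175 54 181.2 236.6 [ 0.5353 -0.2755  0.058 ]
s0 175 26 200.7 234.5 [ 0.5486 -0.2278  0.058 ]
s0 175 65 220.2 232.3 [ 0.5615 -0.1796  0.058 ]
circ [186.1 210.4   6.3] [0.5538 0.2792 0.0985]
circ [191.1 210.8   6.3] [0.553  0.2646 0.0985]
circ [216.4 210.1   5.1] [0.5557 0.1907 0.0985]
circ [221.1 212.9   6.7] [0.5476 0.1769 0.0985]
circ [376.8 176.1   7.5] [0.5807 0.2596 0.0985]
circ [380.9 165.4   8. ] [0.5534 0.2874 0.0985]
t0.1 p [ 0.1895 -0.6473  0.2403] rpy [-179.9    0.    16.3] F [ 0.2  0.7 -0.1] T [-0.01 -0.04 -0.04] w 0.999 g 0.0 q [72. 27. -3. 88.  1. 65. -5.]
shift cm [ 48.44 -34.28  12.09] az None
```

View pics/cap.png

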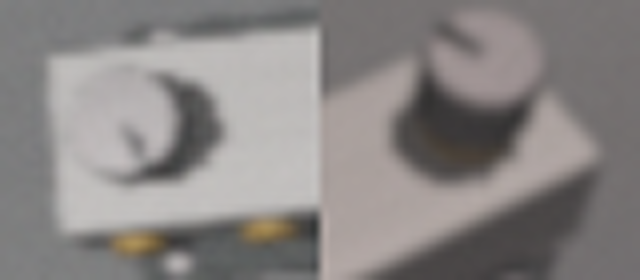

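The keys resolve to round (0.559,-0.181) and square (0.533,-0.277). In both views the cap's top disc is clear, at (185.6,210.3) top and (380.6,166.9) scene, which puts it near (0.556,0.282). First move: over the round key, fingers shut.

Careful with the scale: shifts go in shares of 75 cm and turns go in shares of 4 rad. That gives: 40 cm / 75 = 0.5333, 36 cm / 75 = 0.48.

>>> play_rows:
  rows:
    - [0, 0, 0, 0.0533, -0.0373, 0.0133, 1]
    - [0, 0, 0, 0.1067, -0.076, 0.0267, 1]
    - [0, 0, 0, 0.16, -0.1133, 0.04, 1]
    - [0, 0, 0, 0.2133, -0.1507, 0.0533, 1]
    - [0, 0, 0, 0.2667, -0.188, 0.0667, 1]
    - [0, 0, 0, 0.32, -0.2267, 0.08, 1]
    - [0, 0, 0, 0.3733, -0.264, 0.0933, 1]
    - [0, 0, 0, 0.4267, -0.3013, 0.1067, 1]
    - [0, 0, 0, 0.48, -0.3387, 0.12, 1]
    - [0, 0, 0, 0.5333, -0.3773, 0.1333, 1]

```text
clock: 1.1
tool_pos: [0.4946, -0.2626, 0.1408]
tcp_rot: [-180.0, 0.0, 16.3]
ft_force: [0.9, 0.2, 0.5]
gripper_width: 0.175
grasp_force: 0.0
```

```bash
python3 - <<'E'
from h import *
print(ray(load('t0'),185.6,210.3,.0985),ray(load('s0'),380.6,166.9,.0985))
o=st();go(o,[.559,-.181,.09])
E
```

```text
[0.55410171 0.28063112 0.0985    ] [0.55747639 0.28412072 0.0985    ]
t1.1 p [ 0.4946 -0.2626  0.1408] rpy [-180.     0.    16.3] F [0.9 0.2 0.5] T [-0.04 -0.09 -0.08] w 0.175 g 0.0 q [ 33.  23. -12. 109.   6.  48. -56.]
shift cm [ 8.47 -6.02  5.07] az None
```

Converted, 8.5 cm / 75 = 0.1133, 5.6 cm / 75 = 0.0747.

>>> play_rows:
  rows:
    - [0, 0, 0, 0.0533, -0.0387, 0.0267, 1]
    - [0, 0, 0, 0.0933, -0.0667, 0.0467, 1]
    - [0, 0, 0, 0.1133, -0.08, 0.06, 1]
    - [0, 0, 0, 0.1133, -0.08, 0.0667, 1]
    - [0, 0, 0, 0.1133, -0.08, 0.0667, 1]
    - [0, 0, 0, 0.1133, -0.08, 0.0747, 1]
    - [0, 0, 0, 0.1133, -0.08, 0.0827, 1]
    - [0, 0, 0, 0.1133, -0.08, 0.088, 1]
    - [0, 0, 0, 0.1133, -0.08, 0.0907, 1]
    - [0, 0, 0, 0.1133, -0.08, 0.0907, 1]

```text
clock: 2.1
tool_pos: [0.5581, -0.1839, 0.0735]
tcp_rot: [180.0, 0.0, 16.2]
ft_force: [-0.7, -1.1, 4.0]
gripper_width: 0.008
grasp_force: 1.7
```

```bash
python3 -c "
from h import *
o=st();go(o,[.559,-.181,.07])"
```

```text
t2.1 p [ 0.5581 -0.1839  0.0735] rpy [180.    0.   16.2] F [-0.7 -1.1  4. ] T [-0.46  0.34 -0.02] w 0.008 g 1.7 q [ 23.  30. -12. 108.   9.  42. -67.]
shift cm [ 0.17 -0.25  0.35] az None
```

Converted, 0.4 cm / 75 = 0.0053, 0.35 cm / 75 = 0.0047.

>>> play_rows:
  rows:
    - [0, 0, 0, 0, 0, 0.002, 1]
    - [0, 0, 0, 0, 0, 0.0033, 1]
    - [0, 0, 0, 0, 0, 0.0047, 1]
    - [0, 0, 0, 0, 0, 0.0053, 1]
    - [0, 0, 0, 0, 0, 0.0053, 1]
    - [0, 0, 0, 0, 0, 0.0053, 1]
    - [0, 0, 0, 0, 0, 0.0053, 1]
    - [0, 0, 0, 0, 0, 0.0053, 1]
    - [0, 0, 0, 0, 0, 0.0053, 1]
    - [0, 0, 0, 0, 0, 0.0053, 1]

```text
clock: 3.1
tool_pos: [0.5586, -0.1834, 0.071]
tcp_rot: [179.9, 0.0, 16.3]
ft_force: [-5.8, -2.0, 12.8]
gripper_width: 0.007
grasp_force: 6.6
```

```bash
python3 -c "
from h import *
o=st();go(o,[.559,-.181,.1]);go(o,[.533,-.277,.1]);go(o,[.533,-.277,.07])"
```

```text
t3.1 p [ 0.5586 -0.1834  0.071 ] rpy [179.9   0.   16.3] F [-5.8 -2.  12.8] T [-0.49  1.14 -0.02] w 0.007 g 6.6 q [ 23.  31. -12. 108.   9.  42. -68.]
shift cm [ 0.1  -0.21 -2.9 ] az None
shift cm [-5.09  8.27 -2.89] az None
shift cm [-5.09  8.27  0.11] az None
```

Converted, 8.2 cm / 75 = 0.1093, 5.3 cm / 75 = 0.0707.

>>> play_rows:
  rows:
    - [0, 0, 0, 0, 0, -0.02, 1]
    - [0, 0, 0, 0, 0, -0.04, 1]
    - [0, 0, 0, -0.02, 0.0347, -0.04, 1]
    - [0, 0, 0, -0.0427, 0.0707, -0.04, 1]
    - [0, 0, 0, -0.0667, 0.1093, -0.04, 1]
    - [0, 0, 0, -0.0667, 0.1093, -0.04, 1]
    - [0, 0, 0, -0.0667, 0.1093, -0.0267, 1]
    - [0, 0, 0, -0.0667, 0.1093, -0.016, 1]
    - [0, 0, 0, -0.0667, 0.1093, -0.008, 1]
    - [0, 0, 0, -0.0667, 0.1093, -0.004, 1]

```text
clock: 4.1
tool_pos: [0.5339, -0.2733, 0.0716]
tcp_rot: [-179.9, 0.0, 16.5]
ft_force: [-1.1, 2.0, 3.5]
gripper_width: 0.01
grasp_force: 2.3
```

Converted, 0.3 cm / 75 = 0.004, 0.2 cm / 75 = 0.0027.

>>> play_rows:
  rows:
    - [0, 0, 0, 0, 0, 0.0013, 1]
    - [0, 0, 0, 0, 0, 0.0027, 1]
    - [0, 0, 0, 0, 0, 0.004, 1]
    - [0, 0, 0, 0, 0, 0.004, 1]
    - [0, 0, 0, 0, 0, 0.004, 1]
    - [0, 0, 0, 0, 0, 0.004, 1]
    - [0, 0, 0, 0, 0, 0.004, 1]
    - [0, 0, 0, 0, 0, 0.004, 1]
    - [0, 0, 0, 0, 0, 0.004, 1]
    - [0, 0, 0, 0, 0, 0.004, 1]

```text
clock: 5.1
tool_pos: [0.5339, -0.2734, 0.071]
tcp_rot: [-179.9, -0.0, 16.4]
ft_force: [-3.8, 4.9, 13.2]
gripper_width: 0.007
grasp_force: 6.5
```

```bash
python3 -c "
from h import *
o=st();take('scene','s1')
go(o,[.533,-.277,.2]);go(o,[.556,.282,.2])"
```

```text
t5.1 p [ 0.5339 -0.2734  0.071 ] rpy [-179.9   -0.    16.4] F [-3.8  4.9 13.2] T [ 1.27  0.97 -0.  ] w 0.007 g 6.5 q [ 31.  32. -11. 106.   8.  43. -58.]
shift cm [ -0.19   0.3  -12.9 ] az None
shift cm [ 17.8  -52.67 -12.81] az None
```

View pics/s1.png

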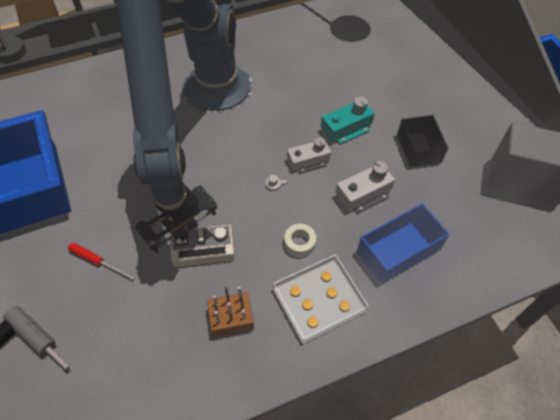

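The square key is bottomed out (13 N at the same depth as the round one), and the bar key isn't touched. Next I lift, carry to the cap, and wind the wrist counter-clockwise on the way to make room for the turn.

Converted, -27 cm / 75 = -0.36, -23 cm / 75 = -0.3067, -0.14 rad / 4 = -0.035.

>>> play_rows:
  rows:
    - [0, 0, 0, 0, 0, -0.04, 1]
    - [0, 0, 0, 0, 0, -0.0933, 1]
    - [0, 0, -0.035, 0, 0, -0.1467, 1]
    - [0, 0, -0.07, 0.0133, -0.04, -0.1733, 1]
    - [0, 0, -0.105, 0.0293, -0.0933, -0.1733, 0]
    - [0, 0, -0.14, 0.048, -0.1467, -0.1733, -1]
    - [0, 0, -0.175, 0.0667, -0.2, -0.1733, -1]
    - [0, 0, -0.21, 0.0853, -0.2533, -0.1733, -1]
    - [0, 0, -0.245, 0.104, -0.3067, -0.1733, -1]
    - [0, 0, -0.28, 0.1213, -0.36, -0.1733, -1]

```text
clock: 6.15
tool_pos: [0.5451, 0.0108, 0.1995]
tcp_rot: [179.9, 0.0, 80.8]
ft_force: [-0.0, 0.9, 0.1]
gripper_width: 0.463
grasp_force: 0.0
```

```bash
python3 -c "
from h import *
o=st();go(o,[.556,.282,.18],-124)"
```

```text
t6.2 p [0.5451 0.0108 0.1995] rpy [179.9   0.   80.8] F [-0.   0.9  0.1] T [ 0.05 -0.17 -0.01] w 0.463 g 0.0 q [ 20.  20. -32. 107.  13.  56. -27.]
shift cm [26.94 -3.25  1.93] az 3.575
```

Converted, 26.8 cm / 75 = 0.3573, 26 cm / 75 = 0.3467, -1.4 rad / 4 = -0.35.

>>> play_rows:
  rows:
    - [0, 0, -0.035, 0.04, -0.0053, 0, -1]
    - [0, 0, -0.07, 0.0933, -0.0107, 0, -1]
    - [0, 0, -0.105, 0.1467, -0.0173, 0, -1]
    - [0, 0, -0.14, 0.2, -0.024, 0, -1]
    - [0, 0, -0.175, 0.2533, -0.0307, 0, -1]
    - [0, 0, -0.21, 0.2933, -0.036, 0, -1]
    - [0, 0, -0.245, 0.3267, -0.04, 0, -1]
    - [0, 0, -0.28, 0.3467, -0.0427, 0, -1]
    - [0, 0, -0.315, 0.3573, -0.0427, 0, -1]
    - [0, 0, -0.35, 0.3573, -0.0427, 0, -1]

```text
clock: 7.15
tool_pos: [0.5575, 0.2807, 0.1992]
tcp_rot: [179.9, 0.0, 161.2]
ft_force: [0.4, -0.6, 0.3]
gripper_width: 0.997
grasp_force: 0.0
```

Converted, -1.4 rad / 4 = -0.35.

>>> play_rows:
  rows:
    - [0, 0, -0.035, 0, 0, 0, -1]
    - [0, 0, -0.07, 0, 0, 0, -1]
    - [0, 0, -0.105, 0, 0, 0, -1]
    - [0, 0, -0.14, 0, 0, 0, -1]
    - [0, 0, -0.175, 0, 0, 0, -1]
    - [0, 0, -0.21, 0, 0, 0, -1]
    - [0, 0, -0.245, 0, 0, 0, -1]
    - [0, 0, -0.28, 0, 0, 0, -1]
    - [0, 0, -0.315, 0, 0, 0, -1]
    - [0, 0, -0.35, 0, 0, 0, -1]

```text
clock: 8.15
tool_pos: [0.5581, 0.2787, 0.199]
tcp_rot: [-180.0, -0.0, -118.8]
ft_force: [-0.3, -0.2, -0.0]
gripper_width: 1.0
grasp_force: 0.0
```

```bash
python3 -c "
from h import *
o=st();go(o,[.556,.282,.0915])"
```

```text
t8.2 p [0.5581 0.2787 0.199 ] rpy [-180.    -0.  -118.8] F [-0.3 -0.2 -0. ] T [ 0.15 -0.09 -0.01] w 1.000 g 0.0 q [ 13.  42. -69.  95.  41.  72.  87.]
shift cm [-0.2   0.35 10.75] az None
```

Converted, 10.8 cm / 75 = 0.144, 10 cm / 75 = 0.1333.

>>> play_rows:
  rows:
    - [0, 0, 0, -0.0013, 0.0027, 0.0267, -1]
    - [0, 0, 0, -0.0027, 0.004, 0.0667, -1]
    - [0, 0, 0, -0.0027, 0.004, 0.1067, -1]
    - [0, 0, 0, -0.0027, 0.004, 0.1333, -1]
    - [0, 0, 0, -0.0027, 0.004, 0.144, -1]
    - [0, 0, 0, -0.0027, 0.004, 0.144, -1]
    - [0, 0, 0, -0.0027, 0.004, 0.144, 0.5]
    - [0, 0, 0, -0.0027, 0.004, 0.144, 1]
    - [0, 0, 0, -0.0027, 0.004, 0.144, 1]
    - [0, 0, 0, -0.0027, 0.004, 0.144, 1]

```text
clock: 9.15
tool_pos: [0.5565, 0.2823, 0.0921]
tcp_rot: [-179.9, 0.1, -119.1]
ft_force: [-0.7, -0.5, -0.3]
gripper_width: 0.723
grasp_force: 0.0
```

>>> play_rows:
  rows:
    - [0, 0, 0, 0, 0, 0, 1]
    - [0, 0, 0, 0, 0, 0, 1]
    - [0, 0, 0, 0, 0, 0, 1]
    - [0, 0, 0, 0, 0, 0, 1]
    - [0, 0, 0, 0, 0, 0, 1]
    - [0, 0, 0, 0, 0, 0, 1]
    - [0, 0, 0, 0, 0, 0, 1]
    - [0, 0, 0, 0, 0, 0, 1]
    - [0, 0, 0, 0, 0, 0, 1]
    - [0, 0, 0, 0, 0, 0, 1]

```text
clock: 10.15
tool_pos: [0.5551, 0.2827, 0.0913]
tcp_rot: [179.9, -0.0, -119.0]
ft_force: [-5.4, 1.0, 1.3]
gripper_width: 0.448
grasp_force: 30.0
```

```bash
python3 -c "
from h import *
o=st();go(o,[.556,.282,.091])"
```

```text
t10.2 p [0.5551 0.2827 0.0913] rpy [ 179.9   -0.  -119. ] F [-5.4  1.   1.3] T [0.52 1.05 0.02] w 0.448 g 30.0 q [ 10.  48. -63. 100.  48.  63.  82.]
shift cm [ 0.02 -0.11  0.03] az None
```

Converted, 0.12 cm / 75 = 0.0016, 0.11 cm / 75 = 0.0015, 1.25 rad / 4 = 0.3125.

>>> play_rows:
  rows:
    - [0, 0, 0.025, 0, 0, 0.0001, 1]
    - [0, 0, 0.055, 0, 0, 0.0003, 1]
    - [0, 0, 0.0875, 0, 0, 0.0004, 1]
    - [0, 0, 0.12, 0, 0, 0.0007, 1]
    - [0, 0, 0.1525, 0, 0, 0.0008, 1]
    - [0, 0, 0.185, 0, 0, 0.0009, 1]
    - [0, 0, 0.2175, 0, 0, 0.0012, 1]
    - [0, 0, 0.25, 0, 0, 0.0013, 1]
    - [0, 0, 0.2825, 0, 0, 0.0015, 1]
    - [0, 0, 0.3125, 0, 0, 0.0016, 1]

```text
clock: 11.15
tool_pos: [0.5546, 0.2837, 0.0902]
tcp_rot: [179.9, -0.1, 169.1]
ft_force: [-5.1, 3.3, -0.5]
gripper_width: 0.455
grasp_force: 30.0
```

```bash
python3 -c "
from h import *
o=st()"
```

```text
t11.2 p [0.5546 0.2837 0.0902] rpy [ 1.799e+02 -1.000e-01  1.691e+02] F [-5.1  3.3 -0.5] T [0.83 1.02 0.04] w 0.455 g 30.0 q [  2.  40. -48. 101.  36.  55.  19.]
```

Converted, 0.08 cm / 75 = 0.0011, 0.06 cm / 75 = 0.0008, 0.8 rad / 4 = 0.2.

>>> play_rows:
  rows:
    - [0, 0, 0.02, 0, 0, 0.0001, 1]
    - [0, 0, 0.04, 0, 0, 0.0003, 1]
    - [0, 0, 0.06, 0, 0, 0.0004, 1]
    - [0, 0, 0.08, 0, 0, 0.0004, 1]
    - [0, 0, 0.1, 0, 0, 0.0005, 1]
    - [0, 0, 0.12, 0, 0, 0.0007, 1]
    - [0, 0, 0.14, 0, 0, 0.0008, 1]
    - [0, 0, 0.16, 0, 0, 0.0008, 1]
    - [0, 0, 0.18, 0, 0, 0.0009, 1]
    - [0, 0, 0.2, 0, 0, 0.0011, 1]

```text
clock: 12.15
tool_pos: [0.5551, 0.2843, 0.0894]
tcp_rot: [179.9, -0.2, 123.4]
ft_force: [-3.7, 5.6, 0.4]
gripper_width: 0.446
grasp_force: 30.0
```

Converted, 0.04 cm / 75 = 0.0005, 0.03 cm / 75 = 0.0004, 0.4 rad / 4 = 0.1.

>>> play_rows:
  rows:
    - [0, 0, 0.0125, 0, 0, 0, 1]
    - [0, 0, 0.025, 0, 0, 0.0001, 1]
    - [0, 0, 0.0375, 0, 0, 0.0001, 1]
    - [0, 0, 0.05, 0, 0, 0.0003, 1]
    - [0, 0, 0.0625, 0, 0, 0.0003, 1]
    - [0, 0, 0.075, 0, 0, 0.0004, 1]
    - [0, 0, 0.0875, 0, 0, 0.0004, 1]
    - [0, 0, 0.1, 0, 0, 0.0005, 1]
    - [0, 0, 0.1, 0, 0, 0.0005, 1]
    - [0, 0, 0.1, 0, 0, 0.0005, 1]

```text
clock: 13.15
tool_pos: [0.5554, 0.2845, 0.089]
tcp_rot: [180.0, -0.2, 100.7]
ft_force: [-3.2, 5.8, -1.2]
gripper_width: 0.449
grasp_force: 30.0
```

```bash
python3 -c "
from h import *
o=st()"
```

```text
t13.2 p [0.5554 0.2845 0.089 ] rpy [180.   -0.2 100.7] F [-3.2  5.8 -1.2] T [ 1.07  0.58 -0.09] w 0.449 g 30.0 q [ -8.  35. -32. 102.  23.  50. -40.]
```

Converted, 0.05 cm / 75 = 0.0007, 0.04 cm / 75 = 0.0005, 0.48 rad / 4 = 0.12.

>>> play_rows:
  rows:
    - [0, 0, 0.015, 0, 0, 0.0001, 1]
    - [0, 0, 0.03, 0, 0, 0.0001, 1]
    - [0, 0, 0.045, 0, 0, 0.0003, 1]
    - [0, 0, 0.06, 0, 0, 0.0003, 1]
    - [0, 0, 0.075, 0, 0, 0.0004, 1]
    - [0, 0, 0.09, 0, 0, 0.0004, 1]
    - [0, 0, 0.105, 0, 0, 0.0005, 1]
    - [0, 0, 0.12, 0, 0, 0.0007, 1]
    - [0, 0, 0.12, 0, 0, 0.0007, 1]
    - [0, 0, 0.12, 0, 0, 0.0007, 1]

```text
clock: 14.15
tool_pos: [0.5558, 0.2845, 0.0885]
tcp_rot: [-180.0, -0.2, 73.2]
ft_force: [-2.1, 4.8, -2.0]
gripper_width: 0.454
grasp_force: 30.0
```

```bash
python3 -c "
from h import *
o=st()"
```

```text
t14.2 p [0.5558 0.2845 0.0885] rpy [-180.    -0.2   73.2] F [-2.1  4.8 -2. ] T [ 1.12  0.44 -0.04] w 0.454 g 30.0 q [-13.  34. -25. 102.  18.  48. -63.]
```

Converted, 0.04 cm / 75 = 0.0005, 0.03 cm / 75 = 0.0004, 0.4 rad / 4 = 0.1.

>>> play_rows:
  rows:
    - [0, 0, 0.0125, 0, 0, 0, 1]
    - [0, 0, 0.025, 0, 0, 0.0001, 1]
    - [0, 0, 0.0375, 0, 0, 0.0001, 1]
    - [0, 0, 0.05, 0, 0, 0.0003, 1]
    - [0, 0, 0.0625, 0, 0, 0.0003, 1]
    - [0, 0, 0.075, 0, 0, 0.0004, 1]
    - [0, 0, 0.0875, 0, 0, 0.0004, 1]
    - [0, 0, 0.1, 0, 0, 0.0005, 1]
    - [0, 0, 0.1, 0, 0, 0.0005, 1]
    - [0, 0, 0.1, 0, 0, 0.0005, 1]

```text
clock: 15.15
tool_pos: [0.5562, 0.2842, 0.0882]
tcp_rot: [-179.9, -0.2, 50.3]
ft_force: [-1.5, 4.8, -2.3]
gripper_width: 0.453
grasp_force: 30.0
```

```bash
python3 -c "
from h import *
o=st()"
```

```text
t15.2 p [0.5562 0.2842 0.0882] rpy [-179.9   -0.2   50.3] F [-1.5  4.8 -2.3] T [ 1.23  0.28 -0.06] w 0.453 g 30.0 q [-17.  33. -19. 102.  14.  47. -83.]
```

Converted, 0.03 cm / 75 = 0.0004, 0.02 cm / 75 = 0.0003, 0.4 rad / 4 = 0.1.

>>> play_rows:
  rows:
    - [0, 0, 0.0125, 0, 0, 0, 1]
    - [0, 0, 0.025, 0, 0, 0.0001, 1]
    - [0, 0, 0.0375, 0, 0, 0.0001, 1]
    - [0, 0, 0.05, 0, 0, 0.0003, 1]
    - [0, 0, 0.0625, 0, 0, 0.0003, 1]
    - [0, 0, 0.075, 0, 0, 0.0004, 1]
    - [0, 0, 0.0875, 0, 0, 0.0004, 1]
    - [0, 0, 0.1, 0, 0, 0.0004, 1]
    - [0, 0, 0.1, 0, 0, 0.0004, 1]
    - [0, 0, 0.1, 0, 0, 0.0004, 1]

```text
clock: 16.15
tool_pos: [0.5543, 0.2829, 0.0878]
tcp_rot: [-180.0, 0.2, 27.5]
ft_force: [-6.7, 1.5, 2.2]
gripper_width: 0.452
grasp_force: 30.0
```

```bash
python3 -c "
from h import *
o=st();take('top','t2')"
```

```text
t16.1 p [0.5543 0.2829 0.0878] rpy [-180.     0.2   27.5] F [-6.7  1.5  2.2] T [0.4  1.25 0.42] w 0.452 g 30.0 q [ -21.   32.  -14.  102.   10.   47. -102.]
```

Converted, 0.06 rad / 4 = 0.015.

>>> play_rows:
  rows:
    - [0, 0, 0.0075, 0, 0, 0, 1]
    - [0, 0, 0.015, 0, 0, 0, 1]
    - [0, 0, 0.0225, 0, 0, 0, 1]
    - [0, 0, 0.03, 0, 0, 0, 1]
    - [0, 0, 0.03, 0, 0, 0, 1]
    - [0, 0, 0.03, 0, 0, 0, 1]
    - [0, 0, 0.03, 0, 0, 0, 1]
    - [0, 0, 0.03, 0, 0, 0, 1]
    - [0, 0, 0.03, 0, 0, 0, 1]
    - [0, 0, 0.03, 0, 0, 0, 1]

```text
clock: 17.2
tool_pos: [0.5548, 0.2832, 0.0879]
tcp_rot: [-180.0, 0.1, 20.6]
ft_force: [-5.1, 3.3, 1.7]
gripper_width: 0.449
grasp_force: 30.0
```

```bash
python3 -c "
from h import *
o=st()"
```

```text
t17.2 p [0.5548 0.2832 0.0879] rpy [-1.80e+02  1.00e-01  2.06e+01] F [-5.1  3.3  1.7] T [0.64 1.06 0.66] w 0.449 g 30.0 q [ -22.   32.  -12.  102.    9.   46. -108.]
```

Converted, -0.06 rad / 4 = -0.015.

>>> play_rows:
  rows:
    - [0, 0, -0.0025, 0, 0, 0, 1]
    - [0, 0, -0.005, 0, 0, 0, 1]
    - [0, 0, -0.0075, 0, 0, 0, 1]
    - [0, 0, -0.01, 0, 0, 0, 1]
    - [0, 0, -0.0125, 0, 0, 0, 1]
    - [0, 0, -0.015, 0, 0, 0, 1]
    - [0, 0, -0.015, 0, 0, 0, 1]
    - [0, 0, -0.015, 0, 0, 0, 1]
    - [0, 0, -0.015, 0, 0, 0, 1]
    - [0, 0, -0.015, 0, 0, 0, 1]

```text
clock: 18.2
tool_pos: [0.5548, 0.2832, 0.0879]
tcp_rot: [-179.9, 0.1, 23.9]
ft_force: [-5.5, 4.1, 1.9]
gripper_width: 0.446
grasp_force: 30.0
```

```bash
python3 -c "
from h import *
o=st()"
```

```text
t18.2 p [0.5548 0.2832 0.0879] rpy [-1.799e+02  1.000e-01  2.390e+01] F [-5.5  4.1  1.9] T [ 0.67  1.07 -0.03] w 0.446 g 30.0 q [ -22.   32.  -13.  102.    9.   47. -105.]
```

The stop is confirmed: torque rose to 0.66 N m and fell to about 0 after backing off 0.06 rad. Now I back off the rest of the quarter turn.

Converted, -0.08 cm / 75 = -0.0011, -0.06 cm / 75 = -0.0008, -0.06 rad / 4 = -0.015.

>>> play_rows:
  rows:
    - [0, 0, -0.015, 0, 0, -0.0001, 1]
    - [0, 0, -0.035, 0, 0, -0.0001, 1]
    - [0, 0, -0.055, 0, 0, -0.0003, 1]
    - [0, 0, -0.075, 0, 0, -0.0004, 1]
    - [0, 0, -0.095, 0, 0, -0.0005, 1]
    - [0, 0, -0.115, 0, 0, -0.0007, 1]
    - [0, 0, -0.135, 0, 0, -0.0007, 1]
    - [0, 0, -0.155, 0, 0, -0.0008, 1]
    - [0, 0, -0.175, 0, 0, -0.0009, 1]
    - [0, 0, -0.195, 0, 0, -0.0011, 1]

```text
clock: 19.2
tool_pos: [0.5553, 0.2827, 0.0887]
tcp_rot: [-179.9, 0.0, 68.7]
ft_force: [-4.2, 2.5, 1.5]
gripper_width: 0.45
grasp_force: 30.0
```

Converted, -0.08 cm / 75 = -0.0011, -0.07 cm / 75 = -0.0009, -0.76 rad / 4 = -0.19.

>>> play_rows:
  rows:
    - [0, 0, -0.02, 0, 0, -0.0001, 1]
    - [0, 0, -0.04, 0, 0, -0.0003, 1]
    - [0, 0, -0.06, 0, 0, -0.0003, 1]
    - [0, 0, -0.08, 0, 0, -0.0004, 1]
    - [0, 0, -0.1, 0, 0, -0.0005, 1]
    - [0, 0, -0.12, 0, 0, -0.0007, 1]
    - [0, 0, -0.14, 0, 0, -0.0008, 1]
    - [0, 0, -0.16, 0, 0, -0.0008, 1]
    - [0, 0, -0.175, 0, 0, -0.0009, 1]
    - [0, 0, -0.19, 0, 0, -0.0011, 1]

```text
clock: 20.2
tool_pos: [0.5559, 0.2827, 0.0896]
tcp_rot: [180.0, -0.0, 112.2]
ft_force: [-3.3, 2.9, -0.2]
gripper_width: 0.45
grasp_force: 30.0
```

>>> play_rows:
  rows:
    - [0, 0, 0, 0, 0, 0, 1]
    - [0, 0, 0, 0, 0, 0, 1]
    - [0, 0, 0, 0, 0, 0, 1]
    - [0, 0, 0, 0, 0, 0, 1]
    - [0, 0, 0, 0, 0, 0, 1]
    - [0, 0, 0, 0, 0, 0, 1]
    - [0, 0, 0, 0, 0, 0, 1]
    - [0, 0, 0, 0, 0, 0, 1]
    - [0, 0, 0, 0, 0, 0, 1]
    - [0, 0, 0, 0, 0, 0, 1]

```text
clock: 21.2
tool_pos: [0.5559, 0.2827, 0.0895]
tcp_rot: [180.0, -0.0, 112.0]
ft_force: [-3.3, 3.5, 1.7]
gripper_width: 0.454
grasp_force: 30.0
```

```bash
python3 -c "
from h import *
o=st();print(o['joint_vel']);take('scene','s3');s=load('s3')
cv2.imwrite('pics/end.png',cv2.resize(s['img'],(800,600)))"
```

```text
t21.2 p [0.5559 0.2827 0.0895] rpy [180.  -0. 112.] F [-3.3  3.5  1.7] T [0.78 0.78 0.11] w 0.454 g 30.0 q [ -6.  36. -34. 101.  25.  51. -30.]
[ 0.05602354  0.0167653  -0.0642132   0.0447504   0.00088594  0.00665152
  0.02886001]
```

View pics/end.png

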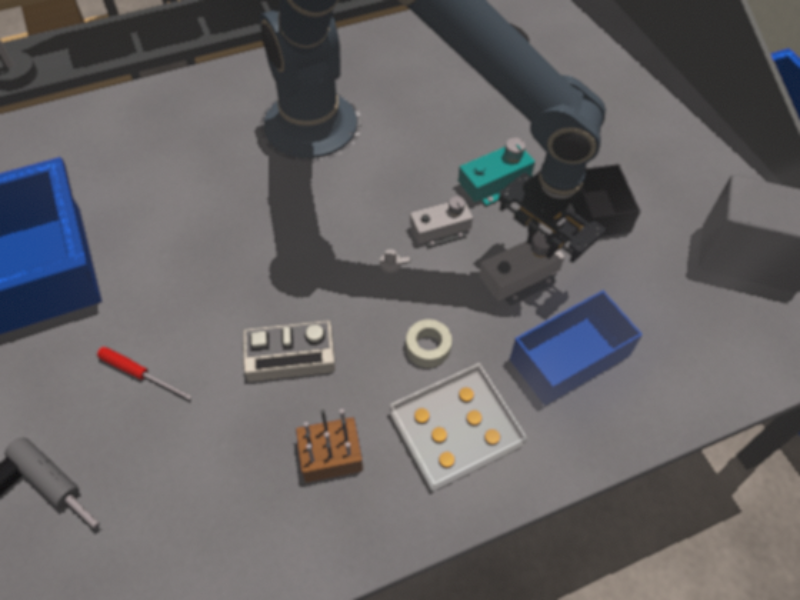

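The final view shows the gripper on the large grey manifold's cap at about (550,240), all keys up at (258–315,335), and the bystanders where they started. The wrist is 89° back from where the stop released, with 30 N of grip. I'm handing in.

```bash
python3 -c "
from rig import arm
print(arm.close_job())"
```

```text
the job is handed in; nothing more can be done
None
```

I handed the job in at about 21 s (no verdict came back): the round key then the square key went fully down, the cap was screwed to its stop and backed off about 89°, and it is still held with 30 N of grip.

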